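Pin the gluing jig shut and keep it pressed

TASK

A freshly glued stretcher bar lies in the open clamshell gluing jig. Swing the hinged lid down onto the lower half, take the bigger pin (long, thick shank) from the pin rack and push it down through the lid's hole into the hole below, until its collar sits on the lid and the springs give way so that the lid is fully shut. Finish like that, still gripping the pin and pressing it firmly down so that the jig stays shut - do not let go; leave the smaller pin, the bottle, the cup and the brush alone.

Things in the scene. Friction and masses are not known exactly. Their poses are not given: they have to be found in the camera images.
- jig_hole (a point): centre of the mouth of the hole in the jig's plywood lower half, on its flat top 50 mm above the table. The jig is fixed; its x axis points from this hole to the hinge 160 mm away, y along the hinge line, z up. It is 110 mm wide (y) and reaches from 30 mm before the hole to 13 mm past the hinge. The hole is 14.5 mm wide, upright, 40 mm deep, with a 2 mm chamfer
- jig_hinge (a point): middle of the hinge line, 50 mm above the table, at the jig's end away from the hole; same axes as jig_hole. The lid turns about the y axis through this point
- lid (a joint): lid angle in rad: 0 = fully shut, flat on the lower half; grows as it opens, 1.57 = upright, stop at 1.75; its outer face then looks along +x of jig_hole. The hinge is stiff: the lid stays where it is left; about 2 N on its outer face near the free edge swings it down. Let go when down, it springs back to 0.03 to 0.07 rad; pressing down at its hole with 7 to 15 N shuts it fully
- lid_hole (a point): centre of the 14.5 mm hole through the lid, on its outer (when shut: upper) face. The lid is a plywood plate 190 mm from hinge line to free edge, 110 mm wide, 14 mm thick, 0.18 kg. The hole is 160 mm from the hinge line and comes exactly over jig_hole; when shut this point is 64 mm above the table. z points out of the outer face
- plungers (a point): midway between the two sprung steel plungers (14 mm across, 60 mm apart) in the jig's channel, 110 mm from the hinge line. They meet the lid at about 0.06 rad and give way when it is pressed
- bar (a point): top centre of the glued wooden bar that lies across the jig in its channel, fixed: 240 mm long in the jig's y, 45 mm wide, top 42 mm above the table; it sticks out 65 mm on each side of the jig
- pin_grip (a point): centre of the knob of the bigger steel pin, upright (z up) in one of the rack's two holes. Knob: cylinder 24 mm across, 40 mm tall, this point half-way up it; below it a collar 30 mm across, 6 mm thick; below that a shank 12 mm across, 46 mm long, foot chamfered over 4 mm. Collar's underside 26 mm and foot 72 mm below this point. 0.12 kg
- pin_tip (a point): centre of the foot of the bigger pin's shank, 72 mm below pin_grip
- spare_grip (a point): upper part of the smaller pin (knob 14 mm across, 20 mm tall, 8 mm shank 30 mm long) in the other hole of the rack; to be left alone. This point is the centre of its knob
- rack: wooden pin rack fixed to the table, 150 mm (x) by 70 mm (y) by 55 mm high; origin at the centre of its underside. Two 14.5 mm holes at x = -37.5 and +37.5 mm from its centre; each pin's collar rests on its top, so the bigger pin must rise 46 mm to be clear. The pins may stand either way round
- bottle: bystander: bottle 54 mm across, 125 mm tall, origin at the centre of its underside
- cup: bystander: white cup 72 mm across, 75 mm tall, origin at the centre of its underside
- brush: bystander: brush 190 mm long lying on the table, origin at its middle

How it is judged (in metres and radians):
On the way, in this order (a step that is already met when the one before it is completed fails the run):
1. the lid is swung down to within 0.15 rad of shut (value of joint lid below 0.15 rad), for 0.2 s.
2. the bigger pin has gone through the lid into the hole of the lower half (horizontal distance between pin_tip and jig_hole below 0.005 m and z of pin_tip in the frame of jig_hole below -0.01 m and value of joint lid below 0.15 rad), for 0.1 s.
At the end, for the whole second after the job is handed in: the lid is shut to within 0.02 rad (about 3 mm at the hole), the bigger pin's foot is at least 27 mm down the lower hole and within 4 mm of its axis, the pin bears on the lid with more than 3 N, and the fingers are still on the pin (more than 2 N) (value of joint lid below 0.02 rad and horizontal distance between pin_tip and jig_hole below 0.004 m and z of pin_tip in the frame of jig_hole below -0.027 m and contact force between pin and lid above 3 N and contact force between the fingers and pin above 2 N); the arm keeps its last pose, push and grip.
It fails at once if the smaller pin is pulled out or shifted by more than 15 mm (distance of spare_grip from where it was at the start of the episode above 0.015 m).
It fails at once if the bottle is moved more than 20 mm (distance of bottle from where it was at the start of the episode above 0.02 m).
It fails at once if the cup is moved more than 20 mm (distance of cup from where it was at the start of the episode above 0.02 m).
It fails at once if the brush is moved more than 20 mm (distance of brush from where it was at the start of the episode above 0.02 m).
It also fails if it takes over 56 s, if anything falls off the work surface, if the arm or the gripper's body presses on something with over 40 N, if the wrist force passes 120 N, or if a joint passes its speed limit or range.

ROBOT

A 6-joint arm with a two-finger parallel gripper is mounted at the origin on the work surface. World frame = base frame: x ahead of the robot, y to its left, z up, the work surface at z = 0. Lengths are in m, angles in degrees, forces in N, time in s.
With the tool pointing down it reaches from about 0.375 to 0.9 m from the base axis. Payload 3.1 kg.
Tool frame: the origin (TCP) lies at the very end of the fingers, on their centre line; the grasp point (between the pads) lies 19 mm behind it (grip_point_offset is the distance from the TCP to the grasp point, in m); y points along the fingers, x is the direction in which the jaws open and shut, and the axes are right-handed (so a half turn about y gives the same grasp; the last joint's range is limited). The gripper opens to 87 mm and grips with 3 to 60 N. Pads are 19 mm wide; open, the fingers measure 117 mm over their backs; the gripper's body (75 mm by 190 mm) begins 51 mm behind the grasp point.
Start: joints at [-87.29, 30.224, 82.088, -0, 67.689, -10.227], TCP at [0.14, -0.609, 0.223] pointing down, gripper open.
Joint ranges: [-176.69, 176.69], [-43.24, 126.21], [12.49, 139.97], [-82, 262], [0, 151.66], [-163.58, 163.58]. Speed limits (degrees/s): [159.86, 159.86, 180, 180, 180, 180].

INTERFACE

Orientations are given as a 3x3 rotation matrix whose columns are the frame's x, y, z axes.
In Python, from rig import * gives the robot as it stands.
- The arm moves only by the tool send_rows, never from a script. Its argument "moves" is text: rows parted by semicolons, each of 5 numbers parted by spaces: the finger opening in mm, from 0 to 87, then the shift along the tool's x, y, z in mm, then the turn about the tool's y in degrees. In form: fingers dx dy dz yaw; .... A call has 1 to 20 rows; each row shifts and turns the commanded pose from where the row before left it, along the tool's axes as they then stand; what a row does not reach is not made up. A row lasts 1/12 s, in which the tool goes at most 41.7 mm and 7.16 degrees, less where a joint would pass 70% of its speed; a pose out of reach is approached as far as the arm can. A call is refused whole if a number of a shift passes 41.7 or a number of a turn 7.16, either way. A call with a gripper value outside its range is refused whole. The fingers move at their own pace and stop on an object; the grip force is fixed at half the most. Time passes only in rows, so rows that do not move let the fingers close. It gives the time, the measured TCP pose, the force and the opening at its end, in the units of the state.
- read_state(): the state, without advancing time (a new reading comes with each control period).
- capture(name): name is "scene" or "top" or "wrist"; returns a dict with "image" (480x640x3 uint8, blue, green, red), "z_map" (480x640 float32, m along the optical axis (not along the pixel's ray), 0 where there is no reading), "mtx" (3x3 intrinsics, pixels), "origin" and "rotation" of the camera in the world; the wrist camera has in their place "tool_from_camera" (4x4, takes a point from camera to tool coordinates, whose origin is the TCP and whose axes are the tool frame's). Camera axes: x right, y up, looking along -z (the intrinsics and any distortion apply to the point x, -y, -z); pixel columns grow to the right and rows downward; lengths in m; the calibration is good to about 2 mm. A picture is of the moment at which its call begins: read the wrist's pose just before it.
- hand_in(): hands the job in, once; it reports no verdict.
Trained networks look in a picture, given as the dict that the camera call returned (one of the last four; its "shot" number tells which), for a name from the list of things; names that differ only in an ending like _2 or _b are one class to them, and where a whole thing is asked for, a point or a joint stands for the part that bears it (a point fixed in the world has none). Each returns a list of dicts, best first, with "p" (0 to 1); they miss things now and then, are a little off and sometimes report something else, mostly with a low value. They report only what shows in the picture. A call takes as long as a camera call.
- search_frame(picture, name): "bbox" ([left, top, right, bottom] in pixels, round what is visible of it).
- masks_of(picture, name): "region" (480x640 bool, what is visible of it) and "bbox" ([left, top, right, bottom] in pixels, round what is visible of it).
- mark_of(picture, name): "pixel" ([row, column] in pixels: a listed point, or the origin of a listed thing).
The state is a dict: "time_s": time; "joint_positions": joint angles; "qvel": joint speeds; "tau": joint torques, N m; "position": TCP position; "tcp_rot": TCP orientation; "force": force on the tool from outside, world axes, zero at the start; "moment": the same for the moment, N m; "opening": opening from 0.0 (shut) to 1.0 (fully open).
Only numpy, scipy, OpenCV 4.12 (cv2) and the standard library are available. Lean on these libraries where they do the work, as an engineer would, in place of code of your own. Each camera call takes 0.05 s, during which the arm holds its last target. There are 200 camera calls.

## Working session

There is one attempt and no reset: what is moved stays moved. The work goes in short steps, Python scripts to look and compute and a tool call to move; the robot and the scene stay as the last step left them, time stands still between calls to the robot, and variables do not carry over. Pictures are saved under pics/ and viewed, about 8 in all and at most 12, crops included, and the job is handed in when it is done.

Besides the shell and the picture viewer there is one more tool, called by a JSON object that holds its "op" and its "data", one argument or row to a line. send_rows: Moves the arm, as the interface text tells. Its arguments: {"type":"object","properties":{"moves":{"type":"string"}},"required":["moves"]}

```bash
mkdir -p pics; ls
cat > h.py <<'E'
from rig import *
import numpy as np, cv2
def w(pic,row,col,z=None,tcp=None):
    K=pic["mtx"]
    if tcp is None: o=np.array(pic["origin"]);R=np.array(pic["rotation"])
    else:
        T=np.eye(4);T[:3,:3]=tcp["tcp_rot"];T[:3,3]=tcp["position"]
        M=T@np.array(pic["tool_from_camera"]);o=M[:3,3];R=M[:3,:3]
    r=np.array([(col-K[0][2])/K[0][0],-(row-K[1][2])/K[1][1],-1.])
    d=R@r
    if z is None:
        zz=pic["z_map"][int(round(row)),int(round(col))]; return o+d*zz
    return o+d*((z-o[2])/d[2])
E
cat > a.py <<'E'
from h import *
s=read_state();print({k:np.round(v,3).tolist() for k,v in s.items()})
ims=[]
for n in("scene","top"):
    p=capture(n);im=p["image"].copy()
    print(n,np.round(p["origin"],3),np.round(p["rotation"],3).tolist(),np.round(p["mtx"],1).tolist(),[k for k in p])
    for t in["jig_hole","jig_hinge","lid_hole","plungers","bar","pin_grip","spare_grip","rack","bottle","cup","brush"]:
        try:
            for m in mark_of(p,t)[:2]:
                r,c=m["pixel"];print(t,round(m["p"],2),[round(r),round(c)],np.round(w(p,r,c),3))
                cv2.circle(im,(int(c),int(r)),3,(0,0,255),-1);cv2.putText(im,t,(int(c)+4,int(r)),0,.4,(255,0,255),1)
        except Exception as e:print(t,e)
    cv2.imwrite(f"pics/{n}0.png",im)
E
python3 a.py
```

```text
pics
{'time_s': 0.0, 'joint_positions': [-87.291, 30.278, 82.155, -0.001, 67.688, -10.228], 'qvel': [-0.063, 0.055, 0.036, 0.109, 0.014, -0.093], 'tau': [-0.003, -44.005, -17.659, 0.063, 0.058, -0.0], 'position': [0.14, -0.608, 0.222], 'tcp_rot': [[0.224, -0.0, 0.975], [-0.975, 0.002, 0.224], [-0.002, -1.0, 0.0]], 'force': [0.265, -0.368, 0.456], 'moment': [-0.022, -0.009, -0.012], 'opening': 1.002}
scene [ 1.111 -0.734  0.792] [[0.842, -0.308, 0.444], [0.54, 0.512, -0.668], [-0.021, 0.802, 0.597]] [[539.4, 0.0, 319.9], [0.0, 539.4, 231.8], [0.0, 0.0, 1.0]] ['image', 'z_map', 'mtx', 'origin', 'rotation', 'shot']
jig_hole 0.91 [214, 285] [0.445 0.118 0.047]
jig_hinge 0.6 [234, 345] [0.623 0.104 0.063]
lid_hole 0.94 [171, 331] [0.57  0.131 0.197]
plungers 0.6 [220, 303] [0.48  0.143 0.025]
bar 0.94 [226, 316] [0.533 0.119 0.041]
pin_grip 0.69 [316, 222] [ 0.579 -0.258  0.094]
spare_grip 0.68 [215, 285] [0.444 0.118 0.043]
spare_grip 0.61 [332, 215] [ 0.565 -0.27   0.056]
rack 0.87 [333, 217] [ 0.57  -0.27   0.056]
bottle 0.6 [336, 334] [ 0.742 -0.141  0.026]
cup 0.59 [392, 282] [ 0.741
[... 193 characters left out ...]
34.9], [0.0, 0.0, 1.0]] ['image', 'z_map', 'mtx', 'origin', 'rotation', 'shot']
jig_hole 0.93 [299, 308] [0.446 0.109 0.049]
jig_hinge 0.78 [232, 308] [0.596 0.101 0.142]
lid_hole 0.71 [236, 303] [0.579 0.107 0.187]
plungers 0.79 [280, 307] [0.496 0.112 0.01 ]
bar 0.8 [260, 307] [0.542 0.11  0.041]
pin_grip 0.53 [300, 307] [0.443 0.111 0.052]
pin_grip 0.46 [243, 456] [ 0.566 -0.243  0.102]
spare_grip 0.46 [274, 451] [ 0.497 -0.233  0.082]
rack 0.88 [263, 444] [ 0.524 -0.224  0.059]
rack 0.6 [287, 198] [0.484 0.39  0.021]
bottle 0.69 [195, 396] [ 0.7   -0.117  0.048]
bottle 0.27 [290, 200] [0.477 0.384 0.022]
cup 0.83 [190, 460] [ 0.72  -0.292  0.007]
brush 0.82 [284, 199] [0.49  0.387 0.02 ]
```

View pics/scene0.png

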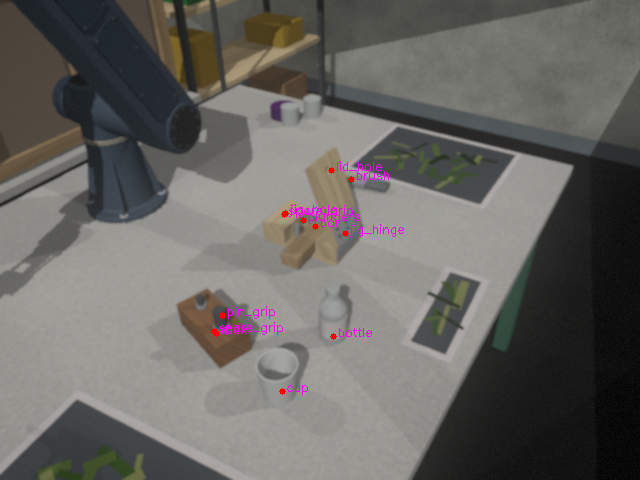

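View pics/top0.png

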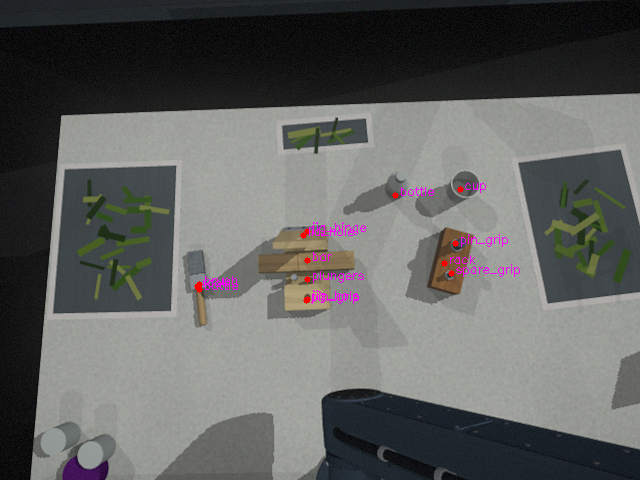

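The wide shots agree with the marks. The lid stands up at about (0.58, 0.11). The bigger pin is in the far rack hole at about (0.566, -0.243), and the smaller one is in the near hole. I'll move behind the lid and swing it down.

{"op": "send_rows", "data": {
  "moves": "0 0 -40 0 6.5;0 0 -40 0 6.5;0 -29 0 29 0;0 -29 0 29 0;0 -29 0 29 0;0 -29 0 29 0;0 -29 0 29 0;0 -29 0 29 0;0 -29 0 29 0;0 -29 0 29 0;0 -29 0 29 0;0 -29 0 29 0;0 -29 0 29 0;0 -29 0 29 0;0 -29 0 29 0;0 -29 0 29 0;0 -29 0 29 0;0 -29 0 29 0;0 -29 0 29 0;0 -29 0 29 0"
}}

```text
time_s: 2.87
position: [0.6637, -0.0859, 0.3026]
tcp_rot: [[-0.001, 0.0, 1.0], [-1.0, -0.0, -0.001], [0.0, -1.0, 0.0]]
force: [0.0, -0.9, 0.4]
opening: 0.002
```

{"op": "send_rows", "data": {
  "moves": "0 -36 0 6 0;0 -36 0 6 0;0 -36 0 6 0;0 -36 0 6 0;0 -36 0 6 0;0 0 0 0 0;0 0 0 0 0"
}}

```text
time_s: 3.45
position: [0.6925, 0.0947, 0.3022]
tcp_rot: [[0.003, -0.0, 1.0], [-1.0, -0.0, 0.003], [0.0, -1.0, -0.0]]
force: [-0.2, -1.2, 0.1]
opening: 0.004
```

```bash
cat > b.py <<'E'
from h import *
p=capture("scene")
for nm in("lid","bar"):
    m=masks_of(p,nm)
    for x in m[:1]:
        r,c=np.nonzero(x["region"]);print(nm,x["p"],x["bbox"])
        P=np.array([w(p,a,b) for a,b in zip(r,c) if p["z_map"][a,b]>0]);med=np.median(P,0)
        P=P[np.linalg.norm(P-med,axis=1)<.15]
        print(np.percentile(P,[2,50,98],axis=0).round(3).tolist())
        u,s,v=np.linalg.svd(P-P.mean(0),full_matrices=False);print(P.mean(0).round(3),v.round(3).tolist())
p=capture("top")
x=masks_of(p,"bar")[0];r,c=np.nonzero(x["region"])
P=np.array([w(p,a,b,.042) for a,b in zip(r,c)])
rc=cv2.minAreaRect((P[:,:2]*1000).astype(np.float32));print("bar",rc)
E
python3 b.py
```

```text
lid 0.94 [303.6, 145.9, 358.9, 246.4]
[[0.554, 0.059, 0.061], [0.588, 0.104, 0.152], [0.623, 0.166, 0.233]]
[0.589 0.106 0.151] [[-0.351, 0.016, 0.936], [-0.025, -1.0, 0.007], [0.936, -0.021, 0.351]]
bar 0.85 [266.2, 147.3, 361.8, 270.0]
[[0.432, -0.004, 0.005], [0.576, 0.084, 0.05], [0.624, 0.164, 0.191]]
[0.555 0.089 0.073] [[-0.762, -0.194, -0.618], [-0.606, 0.548, 0.576], [0.227, 0.814, -0.535]]
bar ((527.5956420898438, 28.307512283325195), (201.74501037597656, 70.08599853515625), 1.8228659629821777)
```

{"op": "send_rows", "data": {
  "moves": "0 -10 36 0 0;0 0 36 0 0;0 0 35 0 0;0 0 0 -25 0;0 0 0 -25 0;0 0 0 -25 0;0 0 0 -25 0;0 0 0 -12 0;0 0 7 -13 0;0 0 7 -13 0;0 0 9 -12 0;0 0 9 -11 0;0 0 11 -9 0;0 0 11 -9 0;0 0 12 -7 0;0 0 12 -6 0;0 0 0 0 0"
}}

```text
time_s: 5.12
position: [0.498, 0.1014, 0.1161]
tcp_rot: [[-0.003, -0.006, 1.0], [-1.0, 0.0, -0.003], [0.0, -1.0, -0.006]]
force: [-0.7, 1.4, 0.2]
opening: 0.007
```

Run:
```python
from h import *
p=capture("scene");cv2.imwrite("pics/s2.png",cv2.resize(p["image"][80:330,150:450],None,fx=2,fy=2));print(read_state()["position"],read_state()["force"])
```

```text
[0.49965465 0.10150515 0.11701545] [0.4295317  0.19893363 0.5975333 ]
```

View pics/s2.png

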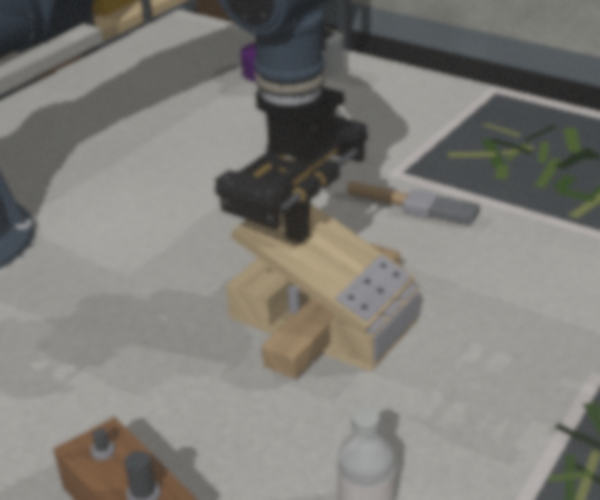

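The lid is following the fingertips and is about 0.4 rad open in the picture, with the fingers at about (300, 225). I'll carry on down.

{"op": "send_rows", "data": {
  "moves": "0 0 13 -4 0;0 0 13 -4 0;0 0 10 -2 0;0 0 7 -1 0;0 0 4 0 0;0 0 2 0 0;0 0 0 0 0;0 0 0 0 0;0 0 0 0 0;0 0 0 0 0"
}}

```text
time_s: 6.0
position: [0.4904, 0.1025, 0.069]
tcp_rot: [[-0.001, 0.002, 1.0], [-1.0, -0.0, -0.001], [0.0, -1.0, 0.002]]
force: [-0.9, -1.3, 3.5]
opening: 0.008
```

{"op": "send_rows", "data": {
  "moves": "0 0 -30 0 0;0 0 -36 -15 0;40 0 -36 -15 0;50 0 -36 -15 0;50 0 0 0 0;50 0 0 0 0;50 0 0 0 0"
}}

```text
time_s: 6.58
position: [0.445, 0.1027, 0.2065]
tcp_rot: [[-0.001, 0.001, 1.0], [-1.0, 0.0, -0.001], [-0.0, -1.0, 0.001]]
force: [-0.9, -0.5, -0.0]
opening: 0.3
```

```bash
cat > c.py <<'E'
from h import *
import sys
names=sys.argv[2:]
s=read_state();p=capture("wrist");im=p["image"].copy();print(np.round(s["position"],4))
print(np.round(p["tool_from_camera"],3).tolist())
Z={"lid_hole":.071,"jig_hole":.071,"pin_grip":.081,"spare_grip":.07}
for t in names:
    for m in mark_of(p,t)[:2]:
        r,c=m["pixel"];print(t,round(m["p"],2),[round(r),round(c)],"depth",np.round(w(p,r,c,None,s),4),"plane",np.round(w(p,r,c,Z[t],s),4))
        cv2.circle(im,(int(c),int(r)),3,(0,0,255),1)
cv2.imwrite(f"pics/{sys.argv[1]}.png",im)
E
python3 c.py w1 lid_hole jig_hole
python3 - <<'E'
from h import *
for n in("top","scene"):
    p=capture(n)
    for t in("lid_hole","jig_hole"):
        for m in mark_of(p,t)[:1]:
            r,c=m["pixel"];print(n,t,m["p"],[r,c],w(p,r,c),w(p,r,c,.071))
E
```

```text
[0.445  0.1027 0.2065]
[[1.0, -0.001, -0.0, 0.0], [0.0, 0.281, -0.96, -0.162], [0.001, 0.96, 0.281, 0.077], [0.0, 0.0, 0.0, 1.0]]
lid_hole 0.88 [220, 307] depth [0.4446 0.1083 0.0428] plane [0.4512 0.1078 0.071 ]
jig_hole 0.61 [215, 305] depth [0.4433 0.1106 0.0189] plane [0.455  0.1093 0.071 ]
top lid_hole 0.52 [275.3, 306.0] [0.46419872 0.07751704 0.5424779 ] [0.50211358 0.11068869 0.071     ]
scene lid_hole 0.72 [226.7, 319.4] [0.56294405 0.08965384 0.06951275] [0.5640723  0.08795716 0.071     ]
```

View pics/w1.png

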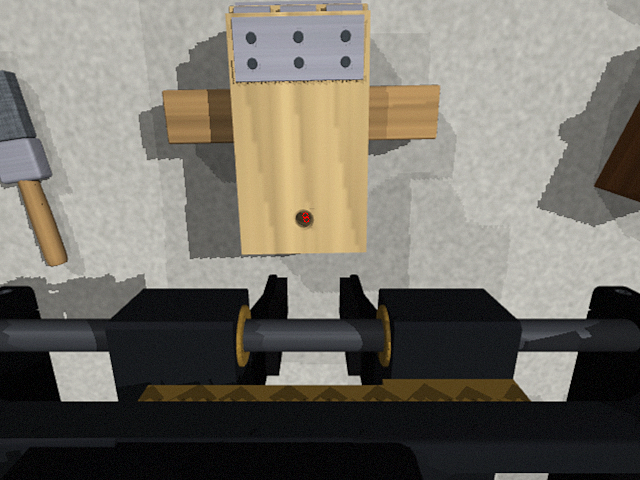

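The lid is down and its hole shows clearly at about row 218, column 304. I'll get its centre by fitting a plane to the lid.

```bash
cat > d.py <<'E'
from h import *
s=read_state();p=capture("wrist")
im=p["image"]; g=cv2.cvtColor(im,cv2.COLOR_BGR2GRAY)
r0,c0=mark_of(p,"lid_hole")[0]["pixel"];r0,c0=int(r0),int(c0)
win=g[r0-16:r0+17,c0-16:c0+17];b=(win<100).astype(np.uint8)
n,l,st,ce=cv2.connectedComponentsWithStats(b);k=1+np.argmax(st[1:,4]);print(st[k],ce[k],r0,c0)
cy,cx=(st[k][1]+(st[k][3]-1)/2+r0-16, st[k][0]+(st[k][2]-1)/2+c0-16)
print("box centre",cy,cx,"centroid",ce[k][1]+r0-16,ce[k][0]+c0-16)
P=np.array([w(p,a,b,None,s) for a in range(95,250,5) for b in range(250,360,6) if np.hypot(a-r0,b-c0)>14])
A=np.c_[P[:,:2],np.ones(len(P))];q=np.linalg.lstsq(A,P[:,2],rcond=None)[0]
res=np.abs(A@q-P[:,2]);ok=res<.006;q=np.linalg.lstsq(A[ok],P[ok,2],rcond=None)[0];print("plane",q,res.max())
z=.07
for _ in range(5): h=w(p,cy,cx,z,s);z=q@[h[0],h[1],1]
print("hole",h,z)
# lid side edges -> yaw
hsv=cv2.cvtColor(im,cv2.COLOR_BGR2HSV)
E
python3 d.py
```

```text
[  8   8  18  17 226] [16.76548673 15.7699115 ] 218 303
box centre 218.0 303.5 centroid 217.76991150442478 303.7654867256637
plane [-0.04547152  0.00082109  0.09153932] 0.29824181934988186
hole [0.45210179 0.11052627 0.07107231] 0.07107231307213446
```

{"op": "send_rows", "data": {
  "moves": "50 38.5 0 13 0;50 38.5 0 13 0;50 38.5 0 13 0;50 38.5 0 13 0;50 38.5 0 13 0;50 38.5 0 13 0;50 38.5 0 13 0;50 38.5 0 13 0;50 38.5 0 13 0;50 0 0 0 0;50 0 0 0 0;50 0 0 0 0"
}}

```text
time_s: 8.13
position: [0.5606, -0.2436, 0.2059]
tcp_rot: [[-0.002, -0.002, 1.0], [-1.0, 0.002, -0.002], [-0.002, -1.0, -0.002]]
force: [-0.2, -0.2, -0.8]
opening: 0.573
```

```bash
python3 c.py w2 pin_grip spare_grip
```

```text
[ 0.5606 -0.2436  0.2059]
[[1.0, -0.001, -0.0, 0.0], [0.0, 0.281, -0.96, -0.162], [0.001, 0.96, 0.281, 0.077], [0.0, 0.0, 0.0, 1.0]]
pin_grip 0.82 [223, 330] depth [ 0.5709 -0.257   0.1011] plane [ 0.5659 -0.2579  0.081 ]
spare_grip 0.71 [295, 302] depth [ 0.5002 -0.2335  0.0814] plane [ 0.4947 -0.233   0.07  ]
```

View pics/w2.png

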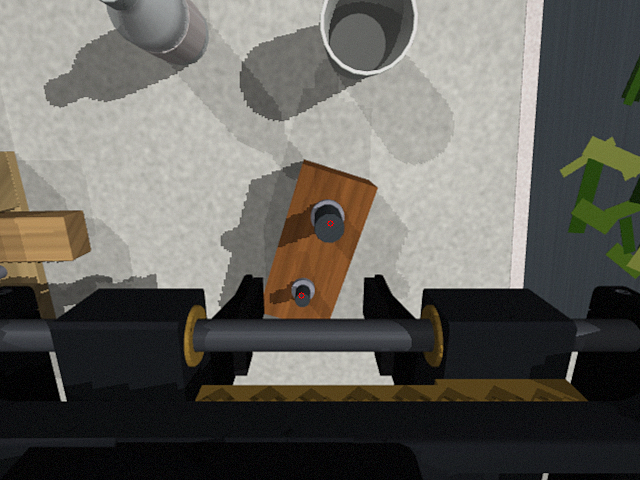

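The bigger pin's dark knob is at about (225, 328) and the smaller one at (293, 302). I'll get the knob axis from the depth of its top face.

```bash
cat > e.py <<'E'
from h import *
s=read_state();p=capture("wrist")
r,c=mark_of(p,"pin_grip")[0]["pixel"]
Q=[(a,b,*w(p,a,b,None,s)) for a in range(int(r)-45,int(r)+46) for b in range(int(c)-45,int(c)+46) if p["z_map"][a,b]>0]
Q=np.array(Q);T=Q[(Q[:,4]>.094)&(Q[:,4]<.11)]
print(len(T),np.median(T[:,4]))
T=T[abs(T[:,4]-np.median(T[:,4]))<.004]
(x,y),rad=cv2.minEnclosingCircle((T[:,2:4]*1000).astype(np.float32));print("top centroid",T.mean(0).round(4),"circle",x,y,rad)
lo,hi=np.percentile(T[:,2:4],[1,99],0);print(lo,hi,(lo+hi)/2)
print(np.round(s["position"],4), s["opening"])
E
python3 e.py
```

```text
727 0.1006386003826768
top centroid [ 2.273409e+02  3.307429e+02  5.676000e-01 -2.563000e-01  1.006000e-01] circle 567.19677734375 -256.3214416503906 11.925829887390137
[ 0.55631529 -0.26735475] [ 0.5784246  -0.24551177] [ 0.56736995 -0.25643326]
[ 0.5608 -0.2423  0.2065] 0.5729375784479089
```

{"op": "send_rows", "data": {
  "moves": "50 14 0 6.5 0;50 0 35 0 0;50 0 35 0 0;50 0 30 0 0;50 0 20 0 0;50 0 10 0 0;50 0 10 0 0;50 0 0 0 0;50 0 0 0 0"
}}

```text
time_s: 9.13
position: [0.5684, -0.2581, 0.0672]
tcp_rot: [[-0.001, 0.001, 1.0], [-1.0, -0.001, -0.001], [0.001, -1.0, 0.001]]
force: [1.0, 0.3, 0.0]
opening: 0.575
```

{"op": "send_rows", "data": {
  "moves": "15 0 0 0 0;15 0 0 0 0;15 0 0 0 0;15 0 0 0 0;15 0 0 0 0;15 0 0 0 0;15 0 0 0 0;15 0 0 0 0"
}}

```text
time_s: 9.8
position: [0.568, -0.2574, 0.0672]
tcp_rot: [[-0.001, 0.0, 1.0], [-1.0, 0.001, -0.001], [-0.001, -1.0, 0.0]]
force: [0.6, 3.9, 5.6]
opening: 0.264
```

{"op": "send_rows", "data": {
  "moves": "15 0 -15 0 0;15 0 -25 0 0;15 0 -30 0 0;15 0 -35 0 0;15 0 -35 0 0;15 0 0 0 0;15 0 0 0 0"
}}

```text
time_s: 10.38
position: [0.569, -0.2594, 0.2088]
tcp_rot: [[-0.001, 0.004, 1.0], [-1.0, -0.004, -0.001], [0.004, -1.0, 0.004]]
force: [-0.5, -0.3, -2.1]
opening: 0.262
```

```bash
sed -i 's/>.094/>.20/;s/<.11)/<.27)/' e.py; python3 e.py; python3 c.py w3 pin_tip pin_grip 2>&1 | head -3
```

```text
4537 0.22948693585502272
top centroid [ 2.967908e+02  3.129882e+02  5.776000e-01 -2.595000e-01  2.297000e-01] circle 579.609130859375 -259.57830810546875 19.977888107299805
[ 0.57065318 -0.27886655] [ 0.5800439  -0.24020572] [ 0.57534854 -0.25953613]
[ 0.569  -0.2594  0.2088] 0.2623525788503568
[ 0.5667 -0.2577  0.2052]
[[1.0, -0.001, -0.0, 0.0], [0.0, 0.281, -0.96, -0.162], [0.001, 0.96, 0.281, 0.077], [0.0, 0.0, 0.0, 1.0]]
Traceback (most recent call last):
```

{"op": "send_rows", "data": {
  "moves": "15 -36.8 0 -11.5 0;15 -36.8 0 -11.5 0;15 -36.8 0 -11.5 0;15 -36.8 0 -11.5 0;15 -36.8 0 -11.5 0;15 -36.8 0 -11.5 0;15 -36.8 0 -11.5 0;15 -36.8 0 -11.5 0;15 -36.8 0 -11.5 0;15 -36.8 0 -11.5 0;15 0 0 0 0;15 0 0 0 0;15 0 0 0 0"
}}

```text
time_s: 11.67
position: [0.4531, 0.1099, 0.2058]
tcp_rot: [[0.0, -0.001, 1.0], [-1.0, -0.001, 0.0], [0.001, -1.0, -0.001]]
force: [-0.7, -0.1, -2.1]
opening: 0.267
```

```bash
cat > f.py <<'E'
from h import *
import sys
print([np.round(read_state()["position"],4) for _ in range(2)],np.round(read_state()["tcp_rot"],3).tolist())
s=read_state();p=capture("wrist");im=p["image"].copy()
for t in("lid_hole","pin_tip","pin_grip"):
    for m in mark_of(p,t)[:1]:
        r,c=m["pixel"];print(t,round(m["p"],2),[r,c],np.round(w(p,r,c,None,s),4),w(p,r,c,.071,s))
cv2.imwrite(f"pics/{sys.argv[1]}.png",cv2.resize(im[140:380,200:440],None,fx=2.5,fy=2.5))
E
python3 f.py w3
```

```text
[array([0.4531, 0.1099, 0.2058]), array([0.4531, 0.1099, 0.2058])] [[0.0, -0.001, 1.0], [-1.0, -0.001, 0.0], [0.001, -1.0, -0.001]]
lid_hole 0.71 [227.6, 312.8] [0.4442 0.1098 0.041 ] [0.45206196 0.10982966 0.071     ]
pin_tip 0.96 [258.3, 313.7] [0.457  0.1092 0.1636] [0.42383554 0.10901147 0.071     ]
pin_grip 0.66 [312.7, 312.5] [0.4609 0.1099 0.2394] [0.37003965 0.11005819 0.071     ]
```

View pics/w3.png

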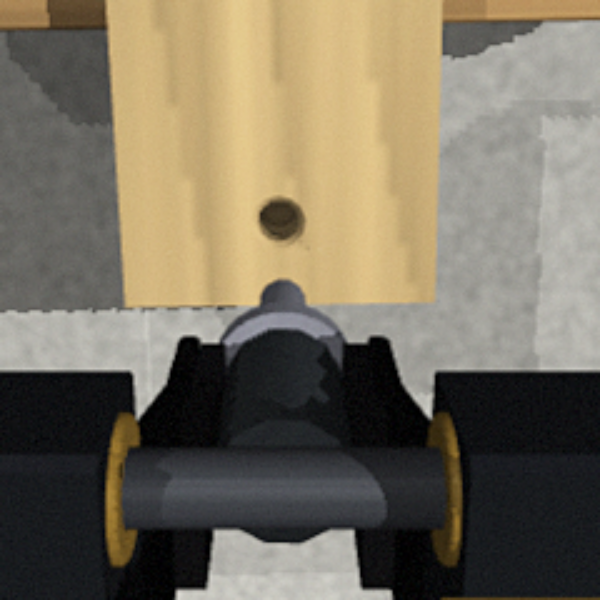

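Shank and hole line up in columns (hole about 312.5, foot about 313.5). I'll lower until the foot is about 12 mm above the lid and check again.

{"op": "send_rows", "data": {
  "moves": "15 -0.6 20 0 0;15 0 20 0 0;15 0 15 0 0;15 0 8 0 0;15 0 0 0 0;15 0 0 0 0;15 0 0 0 0"
}}

```text
time_s: 12.45
position: [0.4542, 0.1103, 0.1442]
tcp_rot: [[-0.002, 0.002, 1.0], [-1.0, -0.0, -0.002], [0.0, -1.0, 0.002]]
force: [-0.4, -0.3, -0.8]
opening: 0.27
```

```bash
python3 f.py w4
```

```text
[array([0.4542, 0.1103, 0.1442]), array([0.4542, 0.1103, 0.1442])] [[-0.002, 0.002, 1.0], [-1.0, -0.0, -0.002], [0.0, -1.0, 0.002]]
lid_hole 0.64 [252.1, 311.3] [0.4589 0.1111 0.0922] [0.45177494 0.11127273 0.071     ]
pin_tip 0.55 [259.7, 307.6] [0.4581 0.1133 0.1043] [0.44612394 0.11389742 0.071     ]
pin_grip 0.69 [308.8, 313.0] [0.4633 0.11   0.1773] [0.40778629 0.11012508 0.071     ]
```

View pics/w4.png

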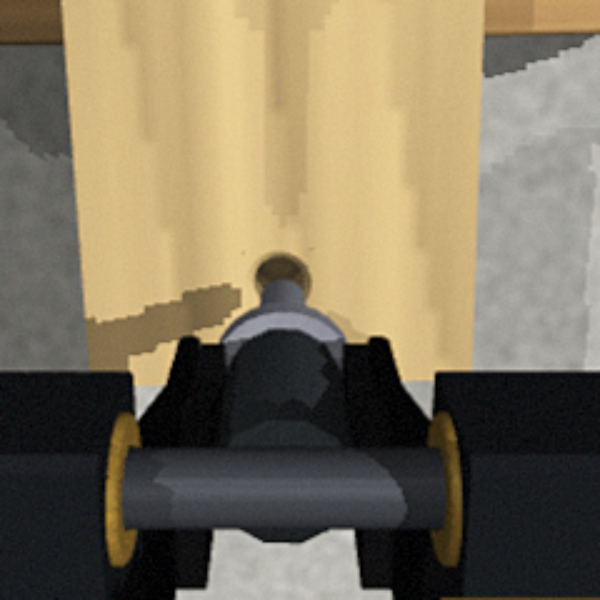

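Run:
```python
from h import *
s=read_state();p=capture("wrist");print(s["position"])
print(w(p,240.8,312.8,.071,s),w(p,252,313.6,.086,s))
g=cv2.cvtColor(p["image"],cv2.COLOR_BGR2GRAY);print(g[232:264,313].tolist())
for r in(244,256):print(r,g[r,295:332].tolist())
```

```text
[0.45381829 0.11065857 0.14432515]
[0.45968348 0.11059004 0.071     ] [0.45650498 0.11005113 0.086     ]
[185, 187, 189, 188, 187, 186, 192, 196, 143, 112, 76, 51, 60, 62, 63, 60, 53, 55, 50, 62, 75, 84, 79, 83, 83, 85, 88, 83, 84, 86, 88, 81]
244 [205, 204, 205, 203, 202, 206, 197, 188, 171, 156, 112, 71, 51, 57, 52, 55, 60, 53, 60, 54, 62, 60, 59, 66, 84, 95, 127, 172, 184, 180, 179, 186, 184, 188, 191, 191, 195]
256 [113, 166, 213, 205, 204, 204, 206, 193, 145, 110, 69, 59, 68, 68, 64, 68, 73, 83, 83, 84, 94, 93, 97, 101, 104, 105, 100, 108, 104, 141, 180, 183, 187, 187, 188, 189, 190]
```

Foot and hole agree to within about 0.5 mm, so I'll insert it gently.

{"op": "send_rows", "data": {
  "moves": "15 -0.4 8 0 0;15 0 4 0 0;15 0 4 0 0;15 0 4 0 0;15 0 4 0 0;15 0 0 0 0;15 0 0 0 0"
}}

```text
time_s: 13.28
position: [0.453, 0.1111, 0.1191]
tcp_rot: [[-0.001, -0.001, 1.0], [-1.0, -0.0, -0.001], [0.0, -1.0, -0.001]]
force: [-0.2, -0.3, -1.6]
opening: 0.269
```

{"op": "send_rows", "data": {
  "moves": "15 0 4 0 0;15 0 4 0 0;15 0 4 0 0;15 0 4 0 0;15 0 4 0 0;15 0 0 0 0;15 0 0 0 0"
}}

```text
time_s: 13.87
position: [0.4531, 0.111, 0.0992]
tcp_rot: [[-0.001, -0.001, 1.0], [-1.0, -0.0, -0.001], [0.0, -1.0, -0.001]]
force: [-0.1, -0.1, -2.0]
opening: 0.268
```

{"op": "send_rows", "data": {
  "moves": "15 0 4 0 0;15 0 4 0 0;15 0 4 0 0;15 0 3 0 0;15 0 2 0 0;15 0 2 0 0;15 0 2 0 0;15 0 0 0 0;15 0 0 0 0;15 0 0 0 0"
}}

```text
time_s: 14.7
position: [0.4529, 0.1111, 0.0786]
tcp_rot: [[-0.001, -0.001, 1.0], [-1.0, -0.0, -0.001], [0.0, -1.0, -0.001]]
force: [-1.7, 0.5, 3.6]
opening: 0.268
```

{"op": "send_rows", "data": {
  "moves": "15 0 1.5 0 0;15 0 1.5 0 0;15 0 1 0 0;15 0 0 0 0;15 0 0 0 0;15 0 0 0 0"
}}

```text
time_s: 15.2
position: [0.4525, 0.1111, 0.0758]
tcp_rot: [[-0.001, -0.001, 1.0], [-1.0, -0.0, -0.001], [0.0, -1.0, -0.001]]
force: [-5.4, 0.1, 16.4]
opening: 0.268
```

{"op": "send_rows", "data": {
  "moves": "15 0 0.7 0.5 0;15 0 0 0 0;15 0 0 0 0;15 0 0 0 0;15 0 0 0 0"
}}

```text
time_s: 15.62
position: [0.4525, 0.1111, 0.0757]
tcp_rot: [[-0.001, -0.001, 1.0], [-1.0, -0.0, -0.001], [0.0, -1.0, -0.001]]
force: [-6.4, 0.3, 22.3]
opening: 0.269
```

```bash
cat > g.py <<'E'
from h import *
s=read_state();print(s["position"],s["force"],s["opening"])
p=capture("wrist");im=p["image"]
P=np.array([w(p,a,b,None,s) for a in range(60,290,4) for b in range(230,400,4) if p["z_map"][a,b]>0])
P=P[(abs(P[:,1]-.11)<.05)&(P[:,0]>.47)&(P[:,0]<.57)&(P[:,2]>.05)&(P[:,2]<.085)]
A=np.c_[P[:,:2],np.ones(len(P))];q=np.linalg.lstsq(A,P[:,2],rcond=None)[0];ok=abs(A@q-P[:,2])<.003
q=np.linalg.lstsq(A[ok],P[ok,2],rcond=None)[0];print(ok.sum(),"slope",q,"z at hole",q@[.4525,.11,1])
cv2.imwrite("pics/w5.png",im)
E
python3 g.py
```

```text
[0.45247233 0.11111781 0.07567641] [-6.40934468  0.33343358 22.26220577] 0.2687389925943395
2092 slope [0.00248822 0.00093505 0.06236378] z at hole 0.06359255097184151
```

View pics/w5.png

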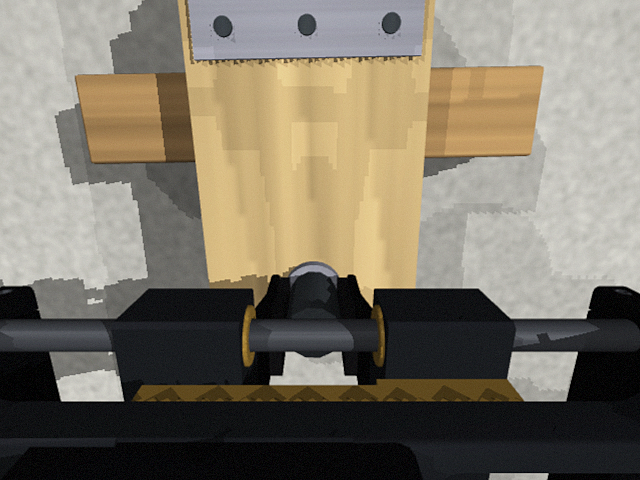

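The collar at about (313, 270) sits on the lid. The lid's slope is about 0, its top is at 64 mm, and the press force is a steady 22 N. Handing in.

```bash
python3 -c "
from rig import *
print(read_state()['force']);print(hand_in())"
```

```text
[-5.93649627  0.14376005 22.91082464]
the job is handed in; nothing more can be done
None
```

I swung the lid down, took the bigger pin from the far rack hole and pushed it through the lid into the lower hole until its collar sat on the lid. I handed the job in still gripping and pressing; no verdict was reported.

**Lid:** the last depth fit gave a slope of about 0.002 rad and the lid's top at 63.6 mm (64 mm is fully shut).

**Press:** the downward force held at 22–23 N. A further 0.7 mm of push lowered the tool by only about 0.1 mm, so the lid was on its stop.

**Pin depth:** the foot is about 32 mm down the lower hole (27 mm needed). This is worked out from the tool height, assuming the pin has not slipped in the fingers; I did not see the foot directly.

**Grip:** the opening was steady at 0.269 (about 23 mm), which fits the 24 mm knob.

**Odd readings:** a sideways force of about 6 N remained along x. One network report for the foot, just before insertion, was about 3 mm off; the picture and the smooth insertion contradicted it, so I ignored it.

**Bystanders:** I did not re-measure the smaller pin, bottle, cup or brush at the end. The planned path stayed clear of all of them.

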